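Slide the wafer carrier home in the loading track and latch it

ROBOT

A 6-joint arm with a two-finger parallel gripper is mounted at the origin on the work surface. World frame = base frame: x ahead of the robot, y to its left, z up, the work surface at z = 0. Lengths are in m, angles in rad, forces in N, time in s.
With the tool pointing down it reaches from about 0.35 to 1 m from the base axis. Payload 7.1 kg.
Tool frame: the origin (TCP) lies between the finger pads; the fingertips stand 22 mm ahead of it and the grasp point (between the pads) lies 3 mm ahead of it; x points along the fingers, y is the direction in which the jaws open and shut, and the axes are right-handed (so a half turn about x gives the same grasp; the last joint's range is limited). The gripper opens to 85 mm and grips with 20 to 120 N. Pads are 22 mm wide; open, the fingers measure 114 mm over their backs; the gripper's body (76 mm by 85 mm) begins 54 mm behind the grasp point. The pads swing forward as they close: fully open they stand 13 mm farther back than shut.
Start: joints at [1.16, 0.423, 1.63, -0, 1.089, -0.019], TCP at [0.239, 0.578, 0.253] pointing down, gripper open.
Joint ranges: [-3, 3], [-0.9, 2.11], [0.09, 2.58], [-1.31, 4.45], [0.11, 2.69], [-2.54, 2.54]. Speed limits (rad/s): [2.39, 2.39, 3.01, 3.14, 3.14, 3.14].

INTERFACE

Orientations are given as a rotation vector (axis times angle).
In Python, from rig import manip gives the robot as it stands. The module is installed in compiled form; this text tells all that it offers. Calls block until the motion is done:
- manip.move_to(position, orientation): joint-space move of the TCP to a pose.
- manip.servo_line(position, orientation=None, rate=0.15): straight line of the TCP; orientation=None keeps the orientation; rate is the mean speed in m/s.
- manip.set_joints(angles): joint-space move.
- manip.command_gripper(opening, f_grip=None): finger opening in m; f_grip is the grip in N (None keeps the last); returns when the fingers have stopped.
- manip.hold(seconds).
- manip.solve_ik(position, orientation): joint angles nearest the present ones, or None.
- manip.camera(name): name is "scene" or "top" or "wrist"; returns a dict with "image" (384x512x3 uint8, red, green, blue), "fx", "fy", "cx", "cy" (pixels), "cam_to_world" (4x4, takes a point from camera to world coordinates); the wrist camera has in their place "mount" (4x4, takes a point from camera to tool coordinates, whose origin is the TCP and whose axes are the tool frame's). Camera axes: x right, y down, z forward; pixel columns grow to the right and rows downward; lengths in m; the calibration is good to about 2 mm. A picture is of the moment at which its call begins: read the wrist's pose just before it. There is no depth.
A pose or a line that the arm cannot do raises manip.IKError and nothing moves.
- manip.sign_off(): hands the job in, once; it reports no verdict.
Readings, each from a call of its own:
- manip.get_time(): time.
- manip.get_joint_positions(): joint angles.
- manip.get_joint_vel(): joint speeds.
- manip.get_tau(): joint torques, N m.
- manip.get_position(): TCP position.
- manip.get_ee_rot(): TCP orientation.
- manip.get_contact_force(): force on the tool from outside, world axes, zero at the start.
- manip.get_torque(): the same for the moment, N m.
- manip.get_width(): finger opening in m.
Only numpy, scipy, OpenCV 4.12 (cv2) and the standard library are available. Lean on these libraries where they do the work, as an engineer would, in place of code of your own. Each camera call takes 0.05 s, during which the arm holds its last target.

TASK

With the fingertips, push the white wafer carrier board along the rails of the loading track until you feel it drop down level into its four orange locating notches, without running it on past them. Then push the black knob of the yellow latch round until the latch lies fully across the carrier's edge, and take the hand away. Only push the carrier, never lift or carry it, and leave the two sample boxes and the jar where they stand.

Things in the scene. Friction and masses are not known exactly. Their poses are not given: they have to be found in the camera images.
- track: Fixed loading track, aluminium base 425 x 190 x 10 mm (x -225 to +200, y -108 to +82 mm), four dark steel rails with tops at 30 mm, red side guides with tops at 43 mm and inner faces at y +-67 mm. Origin: on the table under the rails' centre line. x: along the rails, the way to push, towards the robot's left within 0.3 rad; z up.
- seat (a point): Where the carrier's origin lies when home: on the centre line at x = 80 mm in the track's frame, 23 mm above the table, axes as the track's. Play about 2.5 mm each way along x, 2 mm along y. All four feet drop in together there; a fast push may carry them over the notches.
- notch_in (a point): One of the four notches (orange floor, 7 mm deep, 19 mm long), centre of its floor. In the track's frame the two on the inner rails are at x = 135, y = +-33 mm, the two on the outer rails at x = 25, y = +-53 mm.
- carrier: Loose white board 150 (x) x 130 x 12 mm, about 0.4 kg, round dark green wafer on top, x axis along the track's x. Origin: under its centre, level with the undersides of its four feet (14 mm long, 9 mm high); board top 21 mm above it. Origin 30 mm above the table on the rails (starts 140 to 220 mm short of the seat), 23 mm when home. Slides under about 5 N; once home it stops firmly.
- lip (a point): Middle of the rear face of the upright blue lip on the carrier's trailing edge, the face to push on; 75 mm behind the carrier's origin. The lip is 10 mm thick, 80 mm wide in y and stands 25 mm above the board: from 51 to 76 mm above the table on the rails, 44 to 69 mm when home.
- latch (a joint): Angle of the yellow latch arm (48 x 15 x 7 mm). 0: it points along the track's -x, beside the rails; grows clockwise seen from above; pi/2 (a stop): it points along the track's +y, across the carrier's edge, shut. Starts at 0 to 0.2. About 1.3 N at the knob turns it; it stays where left. It passes over the carrier only when that has dropped home.
- latch_pivot (a point): Upright pivot axis of the latch, at x = 100, y = -87 mm in the track's frame (the side away from the robot), at the arm's underside, 46.5 mm above the table; the arm's top is at 53.5 mm.
- latch_knob (a point): Middle of the upright black knob on the latch arm, 14 mm in diameter, 40 mm from the pivot; it stands from 53.5 to 91.5 mm above the table, this point at 72.5 mm. Push it round square to the arm: a push slanting towards the pivot binds.
- box_a: A clear sample box with pale orange contents, 60 x 45 x 28 mm, standing beside the track; leave alone. Origin: centre of its underside.
- box_b: Another such sample box, 60 x 45 x 28 mm; leave alone. Origin: centre of its underside.
- jar: A small amber jar with a white cap, 44 mm in diameter, 55 mm high; leave alone. Origin: centre of its underside.
Not all that is in view belongs to the job. Of the things like the carrier, leave any that is red; of the rest the smaller one is meant.

How it is judged:
By the outcome, as a careful person would: the job done as asked, in the order asked, and still so for the second after the job is handed in, with the robot touching nothing.
It also fails if it takes over 51 s, if anything falls off the work surface, if the arm or the gripper's body presses on something with over 40 N, if the wrist force passes 120 N, or if a joint passes its speed limit or range.

## Working session

There is one attempt and no reset: what is moved stays moved. The work goes in short steps, each a Python script; the robot and the scene stay as the last script left them, time stands still between calls to the robot, and variables do not carry over. Pictures are saved under pics/ and viewed, and the job is handed in when it is done.

```bash
mkdir -p pics; cat > h.py <<'E'
import numpy as np, cv2
from rig import manip as m
def snap(name,fn):
    c=m.camera(name); cv2.imwrite('pics/'+fn,c['image'][:,:,::-1]); return c
def ray(c,u,v,z):
    T=np.array(c['cam_to_world']); d=T[:3,:3]@np.array([(u-c['cx'])/c['fx'],(v-c['cy'])/c['fy'],1]); o=T[:3,3]
    return o+d*(z-o[2])/d[2]
def proj(c,p):
    T=np.linalg.inv(np.array(c['cam_to_world'])); q=T[:3,:3]@np.array(p)+T[:3,3]
    return np.array([c['fx']*q[0]/q[2]+c['cx'],c['fy']*q[1]/q[2]+c['cy']])
E
python3 - <<'E'
from h import *
import pickle
for n in ('scene','top'):
    c=snap(n,n+'0.png'); pickle.dump(c,open(n+'.pkl','wb')); print(n,c['fx'],c['cx'],c['cy'],np.round(c['cam_to_world'],3))
print(m.get_time(),m.get_ee_rot(),m.get_contact_force())
E
```

```text
scene 472.3193069119982 257.66871085710653 191.5618761293733 [[-0.582  0.532 -0.615  1.474]
 [ 0.814  0.384 -0.437  0.68 ]
 [ 0.004 -0.754 -0.656  1.146]
 [ 0.     0.     0.     1.   ]]
top 352.2340148340214 254.1617873759885 196.91450756858785 [[-1.000e-03 -9.930e-01  1.160e-01  3.720e-01]
 [-1.000e+00  2.000e-03  2.000e-03 -4.000e-02]
 [-3.000e-03 -1.160e-01 -9.930e-01  1.031e+00]
 [ 0.000e+00  0.000e+00  0.000e+00  1.000e+00]]
0.1 [ 0.30625128  1.54916496 -0.30854549] [ 0.32526096 -0.53753022 -0.45810637]
```

View pics/scene0.png

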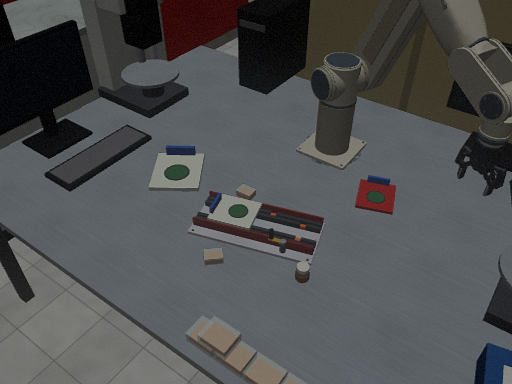

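View pics/top0.png

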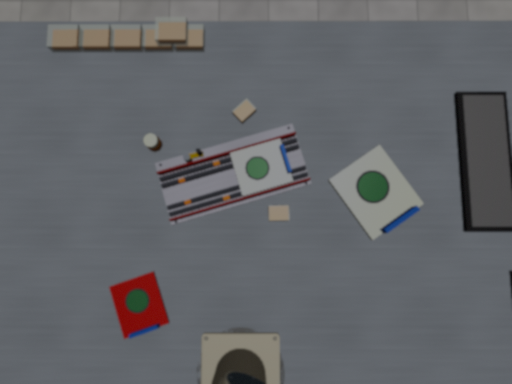

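Three candidates in the top view: a white board on the track at (257,168), a larger white board at (375,190), and a red one at (140,303). The one on the track fits, being not red and the smaller white one. I'll confirm it in an enlarged crop.

```bash
python3 - <<'E'
import cv2
a=cv2.imread('pics/top0.png')[85:235,130:330]
cv2.imwrite('pics/topcrop.png',cv2.resize(a,None,fx=4,fy=4,interpolation=cv2.INTER_CUBIC))
a=cv2.imread('pics/scene0.png')[175:290,180:330]
cv2.imwrite('pics/scenecrop.png',cv2.resize(a,None,fx=5,fy=5,interpolation=cv2.INTER_CUBIC))
E
```

```text
(no output)
```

View pics/topcrop.png

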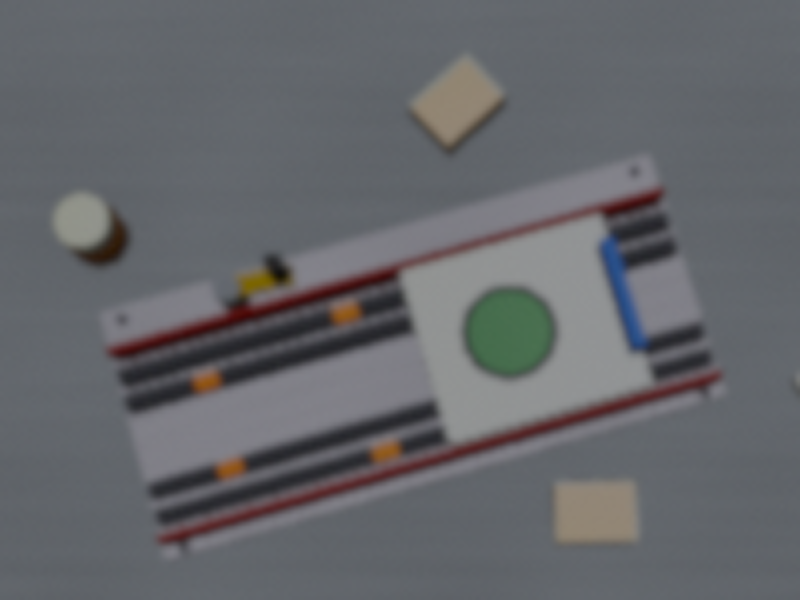

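View pics/scenecrop.png

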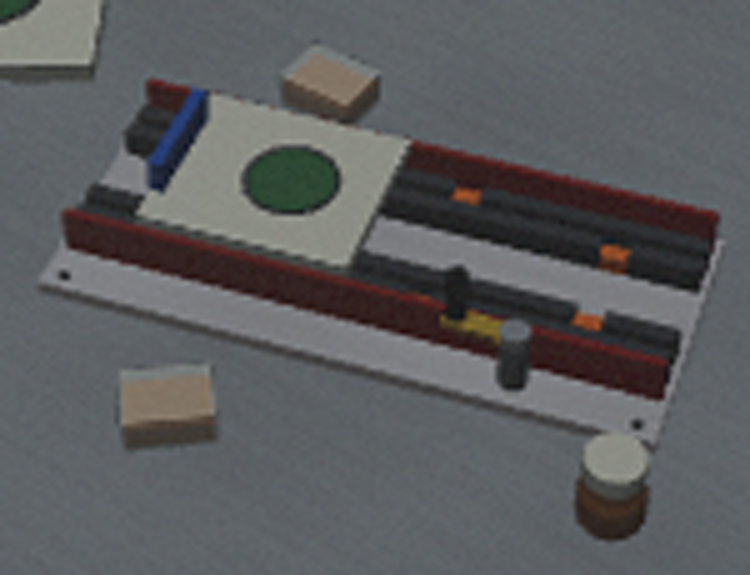

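The crops confirm the target: the carrier is the white board on the track, wafer at crop (510,330), blue lip at (625,295). The latch knob is at about (275,265) and the four orange notches are visible. Next I'll fit the track from the notch centroids.

```bash
cat > fit.py <<'E'
from h import *
import pickle
def mask(img,kind):
    h=cv2.cvtColor(img,cv2.COLOR_RGB2HSV); H,S,V=[h[...,i].astype(int) for i in range(3)]
    if kind=='orange': return (H>5)&(H<16)&(S>150)&(V>120)
    if kind=='blue': return (H>105)&(H<130)&(S>130)&(V>60)
    if kind=='red': return ((H<5)|(H>174))&(S>140)&(V>40)
    if kind=='green': return (H>45)&(H<90)&(S>80)
    if kind=='yellow': return (H>18)&(H<35)&(S>150)&(V>80)
def blobs(img,kind,box,amin=4):
    M=mask(img,kind).astype(np.uint8); k=np.zeros_like(M); x0,y0,x1,y1=box; k[y0:y1,x0:x1]=M[y0:y1,x0:x1]
    n,l,s,c=cv2.connectedComponentsWithStats(k,connectivity=8)
    return [(s[i,4],c[i]) for i in range(1,n) if s[i,4]>=amin]
box={'top':(140,110,330,235),'scene':(180,175,335,275)}
E
python3 - <<'E'
from fit import *
for n in ('top','scene'):
    c=pickle.load(open(n+'.pkl','rb'))
    for k,z in (('orange',.023),('blue',.076),('green',.051),('yellow',.0535)):
        for a,p in blobs(c['image'],k,box[n]): print(n,k,a,np.round(p,1),np.round(ray(c,*p,z),4))
E
```

```text
top orange 6 [215.7 162.5] [0.5914 0.0739 0.023 ]
top orange 12 [181.1 180.3] [0.5389 0.1736 0.023 ]
top orange 7 [225.6 198.3] [0.4863 0.0442 0.023 ]
top orange 12 [186.9 201.9] [0.476  0.1554 0.023 ]
top blue 87 [285.2 157.7] [ 0.593  -0.1243  0.076 ]
top green 293 [256.9 167.7] [ 0.5701 -0.0459  0.051 ]
top yellow 26 [194.  155.3] [0.6056 0.1321 0.0535]
scene orange 10 [273.  213.5] [0.4844 0.0425 0.023 ]
scene orange 11 [302.4 225.3] [0.4741 0.1543 0.023 ]
scene orange 12 [297.1 238.9] [0.5375 0.1731 0.023 ]
scene blue 50 [214.9 200.2] [ 0.5923 -0.1231  0.076 ]
scene green 12 [181.8 175.7] [ 0.5386 -0.3258  0.051 ]
scene green 160 [237.9 210.5] [ 0.5664 -0.0458  0.051 ]
scene yellow 21 [275.9 239.5] [0.6043 0.1338 0.0535]
```

```bash
cat >> fit.py <<'E'
def rigid(A,B):
    A=np.array(A);B=np.array(B); a=A-A.mean(0); b=B-B.mean(0)
    th=np.arctan2((a[:,0]*b[:,1]-a[:,1]*b[:,0]).sum(),(a*b).sum())
    R=np.array([[np.cos(th),-np.sin(th)],[np.sin(th),np.cos(th)]]); t=B.mean(0)-R@A.mean(0)
    return th,R,t,(A@R.T+t-B)
E
python3 - <<'E'
from fit import *
A=[[.135,-.033],[.135,.033],[.025,-.053],[.025,.053]]
Bt=[[.5389,.1736],[.476,.1554],[.5914,.0739],[.4863,.0442]]
Bs=[[.5375,.1731],[.4741,.1543],[.4844,.0425]]
print(rigid(A,Bt)); print(rigid([A[0],A[1],A[3]],Bs))
th,R,t,e=rigid(A+[A[0],A[1],A[3]],Bt+Bs)
print(th,t,e); np.save('track.npy',[th,*t])
inv=lambda p:R.T@(np.array(p)-t)
print('wafer',inv([.5701,-.0459]),inv([.5664,-.0458]),'lip',inv([.593,-.1243]),inv([.5923,-.1231]),'yel',inv([.6056,.1321]),inv([.6043,.1338]))
for n in('top','scene'):
    c=pickle.load(open(n+'.pkl','rb')); im=cv2.resize(c['image'][:,:,::-1],None,fx=5,fy=5,interpolation=cv2.INTER_CUBIC).copy()
    def P(x,y,z,col):
        u=(proj(c,[*(R@[x,y]+t),z])+.5)*5; cv2.circle(im,tuple(int(v) for v in u),4,col,1)
    for a in A:P(*a,.023,(255,255,0))
    for x in(-.225,.2):
        for y in(-.108,.082):P(x,y,.01,(0,255,0))
    for x in(-.225,.2):
        for y in(-.067,.067):P(x,y,.043,(255,0,255))
    P(.1,-.087,.0535,(255,0,0));P(.06,-.087,.0915,(0,255,255));P(.06,-.087,.0535,(0,255,255))
    x0,y0=(140,105) if n=='top' else (180,180)
    cv2.imwrite(f'pics/ov_{n}.png',im[y0*5:y0*5+600,x0*5:x0*5+800])
E
```

```text
(np.float64(1.8553291257645337), array([[-0.28070907, -0.9597929 ],
       [ 0.9597929 , -0.28070907]]), array([0.54560673, 0.03499157]), array([[ 4.84167250e-04,  2.27008942e-04],
       [ 3.78355218e-05, -9.97893953e-05],
       [-1.94197742e-03, -3.60292904e-05],
       [ 1.41997465e-03, -9.11902560e-05]]))
(np.float64(1.847537801671532), array([[-0.27322256, -0.96195085],
       [ 0.96195085, -0.27322256]]), array([0.54252802, 0.0335351 ]), array([[-1.12651121e-04, -6.85192411e-04],
       [-2.01406977e-04,  8.21183887e-05],
       [ 3.14058098e-04,  6.03074022e-04]]))
1.8552887465188381 [0.54458312 0.0345137 ] [[-0.00053383 -0.0002506 ]
 [-0.00098091 -0.00057485]
 [-0.00296401 -0.00051566]
 [ 0.00039674 -0.00056672]
 [ 0.00086617  0.0002494 ]
 [ 0.00091909  0.00052515]
 [ 0.00229674  0.00113328]]
wafer [-0.08434324 -0.00192147] [-0.08320878  0.00160174] lip [-0.16601924 -0.00189643] [-0.16467101 -0.00156137] yel [ 0.07653812 -0.08595383] [ 0.07853465 -0.08518323]
```

```bash
ls pics
```

```text
ov_scene.png
ov_top.png
scene0.png
scenecrop.png
top0.png
topcrop.png
```

View pics/ov_top.png

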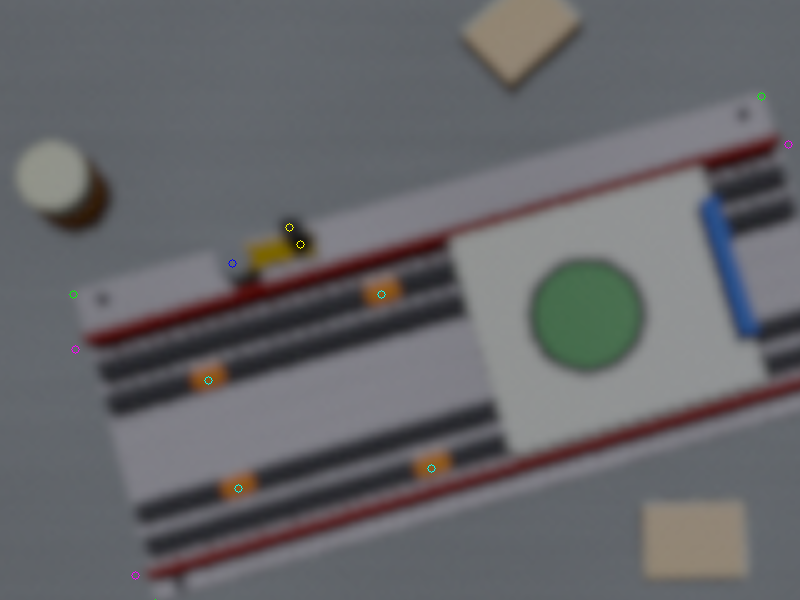

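View pics/ov_scene.png

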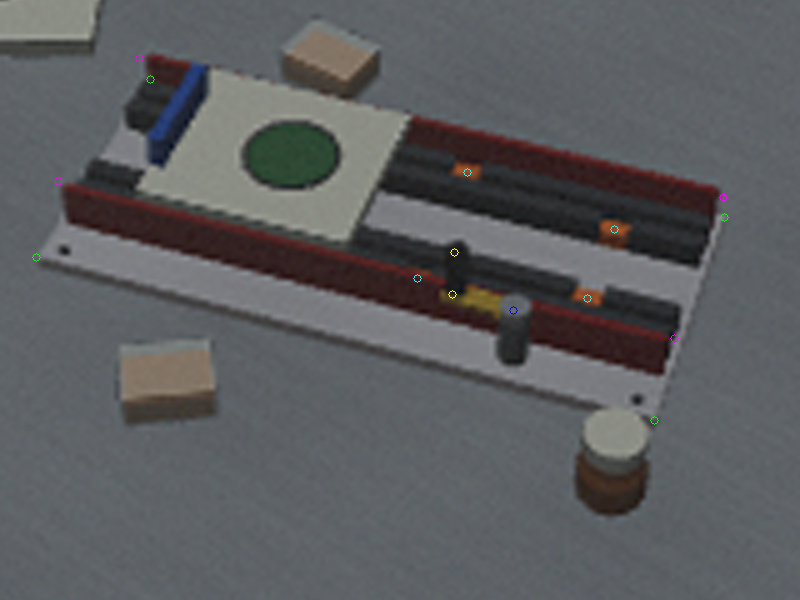

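The track fit agrees to about 2 mm in both views. The carrier is about 163 mm short of home and the latch is near 0.07 rad. Next I'll plan the poses and check that they can be reached.

```bash
cat >> h.py <<'E'
from scipy.spatial.transform import Rotation as Ro
th,tx,ty=np.load('track.npy'); R2=np.array([[np.cos(th),-np.sin(th)],[np.sin(th),np.cos(th)]])
def W(x,y,z): return np.array([*(R2@[x,y]+[tx,ty]),z])
def Tk(p): return R2.T@(np.array(p[:2])-[tx,ty])
def ori(ydir):  # tool down, tool y along track-frame direction
    Y=np.array([*(R2@np.array(ydir)),0]); Y/=np.linalg.norm(Y); X=np.array([0,0,-1.]); return Ro.from_matrix(np.c_[X,Y,np.cross(X,Y)]).as_rotvec()
def fxt(f): return R2.T@np.array(f[:2])
E
python3 - <<'E'
from h import *
from fit import *
c=pickle.load(open('top.pkl','rb'))
for n,u,z in(('jar',(151,140),.055),('boxfar',(244,110),.028),('boxnear',(279,212),.028)): print(n,Tk(ray(c,*u,z)))
for s in(1,-1):
    for x,z in((-.19,.15),(-.19,.072),(-.005,.072)): print(s,x,m.solve_ik(W(x,0,z),ori([0,s])))
    for a in(0,.8,1.6):
        r=np.array([-np.cos(a),np.sin(a)]);t=np.array([np.sin(a),np.cos(a)]); p=np.array([.1,-.087])+.04*r-.02*t
        print('latch',s,a,m.solve_ik(W(*p,.082),ori(s*r)))
E
```

```text
jar [ 0.18215294 -0.16306025]
boxfar [-0.09837371 -0.18314711]
boxnear [-0.11002958  0.13474191]
1 -0.19 None
1 -0.19 None
1 -0.005 None
latch 1 0 [ 1.72824522e-01  6.67408422e-01  1.67502367e+00 -8.88178420e-16
  7.99160559e-01  1.45912843e+00]
latch 1 0.8 [ 1.62827900e-01  6.30305260e-01  1.75646960e+00 -8.88178420e-16
  7.54817792e-01  2.24913181e+00]
latch 1 1.6 None
-1 -0.19 [-2.61735482e-01  5.39174988e-01  1.71605127e+00 -4.44089210e-16
  8.86366391e-01 -5.46227902e-01]
-1 -0.19 [-2.61735482e-01  6.54453646e-01  1.73907626e+00 -4.44089210e-16
  7.48062749e-01 -5.46227902e-01]
-1 -0.005 [ 3.26052805e-02  5.85150281e-01  1.89742918e+00 -4.44089210e-16
  6.59013190e-01 -2.51887139e-01]
latch -1 0 [ 1.72824522e-01  6.67408422e-01  1.67502367e+00 -4.44089210e-16
  7.99160559e-01 -1.68246422e+00]
latch -1 0.8 [ 1.62827900e-01  6.30305260e-01  1.75646960e+00 -4.44089210e-16
  7.54817792e-01 -8.92460847e-01]
latch -1 1.6 [ 0.19748143  0.60137764  1.82042583  0.          0.71978919 -0.05780732]
```

```bash
python3 - <<'E'
from h import *
o=ori([0,-1])
m.command_gripper(0.0,20)
m.move_to(W(-.195,-.001,.16),o)
m.servo_line(W(-.195,-.001,.074),rate=.1)
m.hold(.2); f0=m.get_contact_force(); print(m.get_time(),f0,m.get_width(),Tk(m.get_position()),m.get_position()[2])
np.save('f0.npy',f0)
x=-.195
while x<-.155:
    x+=.004; m.servo_line(W(x,-.001,.074),rate=.04)
    f=fxt(m.get_contact_force()-f0)
    if f[0]<-2: break
print('contact',x,f,Tk(m.get_position()),m.get_time())
snap('scene','scene1.png');
E
```

```text
4.9583 [-1.18534495  0.27084694  0.69693044] 0.00011983116768397402 [-0.19524436 -0.00139462] 0.07473351959600379
contact -0.15499999999999997 [-0.00945095 -1.18065793] [-0.15464577 -0.00091321] 7.4583
```

```bash
python3 -c "
import cv2
a=cv2.imread('pics/scene1.png')[130:280,170:340]
cv2.imwrite('pics/s1c.png',cv2.resize(a,None,fx=4,fy=4,interpolation=cv2.INTER_CUBIC))"
```

```text
(no output)
```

View pics/s1c.png

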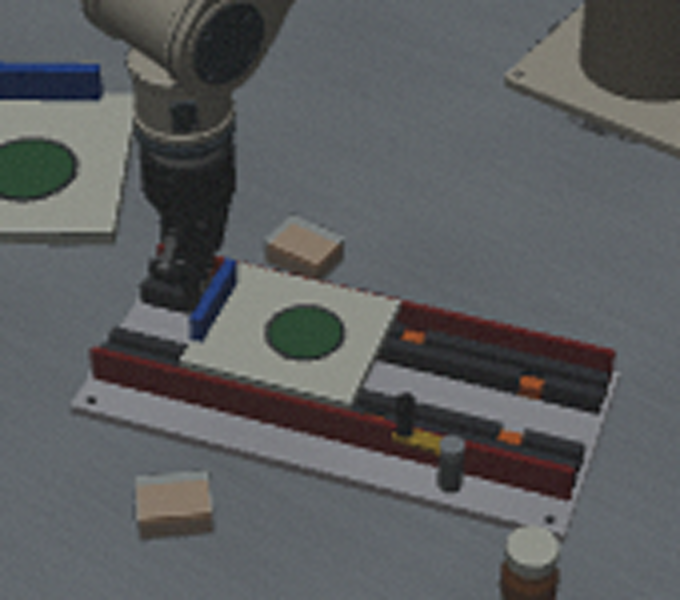

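The wafer has moved from scene x 238 to about 246, so the fingers are already pushing the carrier. I'll measure its position and the finger offset.

```bash
cat >> fit.py <<'E'
def carrier(names=('top','scene')):
    o=[]
    for n in names:
        c=m.camera(n)
        b=[(a,p) for a,p in blobs(c['image'],'green',box[n],100)]
        for a,p in b: o.append((n,a,np.round(p,1),np.round(Tk(ray(c,*p,.051)),4),np.round(Tk(ray(c,*p,.044)),4)))
    return o
E
python3 - <<'E'
from fit import *
f=[m.get_contact_force() for _ in range(3)]
print(*carrier(),sep='\n'); print(np.load('f0.npy'),f,Tk(m.get_position()),m.get_time())
E
```

```text
('scene', np.int32(162), array([245.9, 212.6]), array([-0.0543,  0.0011]), array([-0.0569,  0.008 ]))
[-1.18534495  0.27084694  0.69693044] [array([-0.09097565, -0.58013872, -0.3725796 ]), array([-0.09097565, -0.58013872, -0.3725796 ]), array([-0.09097565, -0.58013872, -0.3725796 ])] [-0.1548488  -0.00093716] 7.6083
```

The wafer sits about 12 mm ahead of the carrier's origin, and the board edges and lip agree on that. So the origin is now near -67 mm and the fingers lie 12.7 mm ahead of the TCP. Home should come at a TCP x of about -8 mm. I'll push to -35 mm, then creep.

```bash
python3 - <<'E'
from fit import *
f0=np.load('f0.npy')
m.servo_line(W(-.035,-.001,.074),rate=.06)
print(carrier(('scene',)),m.get_time())
x=-.035;log=[]
while x<.002:
    x+=.0015; m.servo_line(W(x,-.001,.074),rate=.015)
    d=m.get_contact_force()-f0; f=fxt(d); log.append((round(x*1e3,1),round(Tk(m.get_position())[0]*1e3,1),*np.round(f,1),round(d[2],1)))
    if f[0]<-9: break
print(*log,sep='\n'); print(*carrier(),sep='\n'); print(m.get_time())
snap('scene','scene2.png')
a=cv2.imread('pics/scene2.png')[150:280,180:340]
cv2.imwrite('pics/s2c.png',cv2.resize(a,None,fx=4.5,fy=4.5,interpolation=cv2.INTER_CUBIC))
E
```

```text
[('scene', np.int32(172), array([279.9, 221. ]), array([0.0653, 0.001 ]), array([0.0634, 0.0078]))] 9.8083
(-33.5, np.float64(-33.5), np.float64(-1.3), np.float64(-1.2), np.float64(-0.6))
(-32.0, np.float64(-31.9), np.float64(-1.5), np.float64(-1.0), np.float64(-0.8))
(-30.5, np.float64(-30.4), np.float64(-1.8), np.float64(-1.6), np.float64(-0.1))
(-29.0, np.float64(-28.9), np.float64(-1.0), np.float64(-2.0), np.float64(0.1))
(-27.5, np.float64(-27.4), np.float64(-1.9), np.float64(-1.5), np.float64(0.0))
(-26.0, np.float64(-25.9), np.float64(-0.5), np.float64(-1.5), np.float64(-1.2))
(-24.5, np.float64(-24.4), np.float64(-1.0), np.float64(-1.4), np.float64(-0.5))
(-23.0, np.float64(-22.9), np.float64(-0.9), np.float64(-1.3), np.float64(-0.5))
(-21.5, np.float64(-21.4), np.float64(-1.1), np.float64(-0.8), np.float64(-0.3))
(-20.0, np.float64(-19.8), np.float64(-1.4), np.float64(-0.8), np.float64(-0.4))
(-18.5, np.float64(-18.3), np.float64(-1.2), np.float64(-1.4), np.float64(0.1))
(-17.0, np.float64(-16.8), np.float64(-1.9), np.float64(-1.4), np.float64(0.2))
(-15.5, np.float64(-15.4), np.float64(-1.8), np.float64(-0.9), np.float64(-0.1))
(-14.0, np.float64(-13.9), np.float64(-0.4), np.float64(-1.2), np.float64(-0.7))
(-12.5, np.float64(-12.4), np.float64(-0.4), np.float64(-1.9), np.float64(-1.7))
(-11.0, np.float64(-10.8), np.float64(-0.9), np.float64(-1.0), np.float64(-0.5))
(-9.5, np.float64(-9.4), np.float64(-0.6), np.float64(-1.5), np.float64(0.2))
(-8.0, np.float64(-7.9), np.float64(-1.8), np.float64(-1.1), np.float64(-1.1))
(-6.5, np.float64(-6.4), np.float64(-1.6), np.float64(-0.8), np.float64(-1.5))
(-5.0, np.float64(-5.4), np.float64(-5.4), np.float64(-1.9), np.float64(-1.3))
(-3.5, np.float64(-5.3), np.float64(-14.0), np.float64(1.6), np.float64(-0.6))
('scene', np.int32(172), array([288.4, 224.6]), array([ 0.0964, -0.0056]), array([0.0947, 0.0012]))
15.1583
```

View pics/s2c.png

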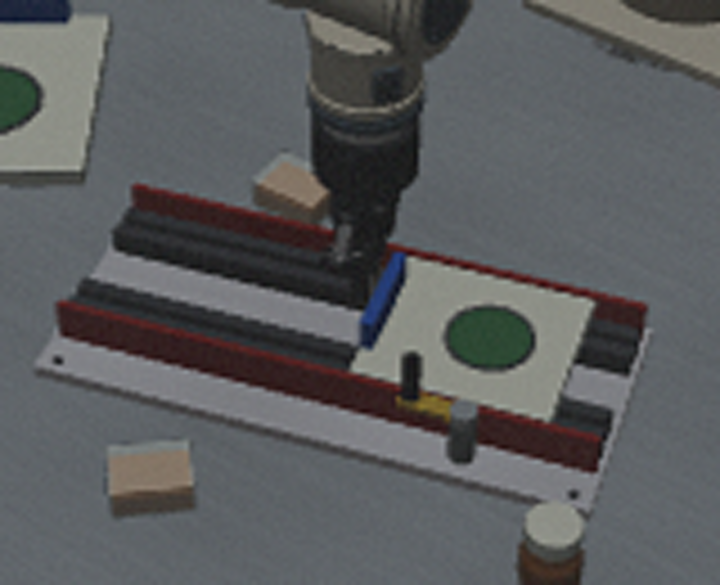

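The carrier is home. The force rose to a firm stop at TCP x = -5.3 mm, and the wafer's image shifted the way a 7 mm drop would (y is consistent at the 44 mm height). Next is the latch.

```bash
cat > latch.py <<'E'
from fit import *
P=np.array([.1,-.087])
def fp(a,off):
    r=np.array([-np.cos(a),np.sin(a)]);t=np.array([np.sin(a),np.cos(a)])
    return P+.04*r-off*t, ori(-r), t
E
python3 - <<'E'
from latch import *
m.servo_line(W(-.03,-.001,.078),rate=.08)
m.servo_line(W(-.03,-.001,.15),rate=.15)
p,o,t=fp(.05,.047)
m.move_to(W(*p,.15),o)
m.servo_line(W(*p,.083),rate=.12); m.hold(.15)
f0=m.get_contact_force(); np.save('f1.npy',f0)
c=snap('scene','scene3.png')
print(carrier(('scene',)),m.get_time(),Tk(m.get_position()))
a=cv2.imread('pics/scene3.png')[150:280,180:340]
cv2.imwrite('pics/s3c.png',cv2.resize(a,None,fx=4.5,fy=4.5,interpolation=cv2.INTER_CUBIC))
E
```

```text
[('scene', np.int32(154), array([289.2, 224.1]), array([ 0.0981, -0.0026]), array([0.0965, 0.0042]))] 18.5 [ 0.05765056 -0.13249199]
```

View pics/s3c.png

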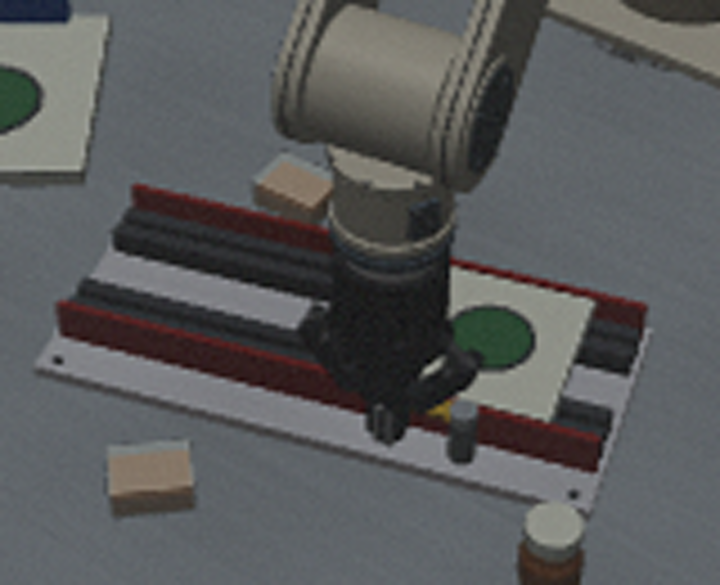

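The closed fingertips stand at crop (385,425), outside the knob, and the boxes and jar are where they were. Now I'll sweep the knob round.

```bash
python3 - <<'E'
from latch import *
f0=np.load('f1.npy'); off=.0197
p,o,t=fp(.05,.024); m.servo_line(W(*p,.083),o,rate=.06)
for a in np.r_[np.arange(.1,1.5,.14),1.5,1.54,1.57,1.6,1.63,1.66,1.69,1.72]:
    p,o,t=fp(a,off); m.servo_line(W(*p,.083),o,rate=.05 if a<1.45 else .03)
    d=m.get_contact_force()-f0; f=fxt(d); r=np.array([-np.cos(a),np.sin(a)])
    print(round(a,2),'t',round(f@t,1),'r',round(f@r,1),'z',round(d[2],1),np.round((Tk(m.get_position())-p)*1e3,1))
    if (a>1.45 and f@t<-7) or f@t<-15: break
print(m.get_time())
snap('scene','scene4.png')
a=cv2.imread('pics/scene4.png')[150:280,180:340]
cv2.imwrite('pics/s4c.png',cv2.resize(a,None,fx=4.5,fy=4.5,interpolation=cv2.INTER_CUBIC))
E
```

```text
0.1 t -0.8 r -0.4 z 0.1 [-0.  -0.2]
0.24 t 0.1 r -0.9 z -0.1 [ 0.  -0.2]
0.38 t -0.2 r 0.1 z -0.3 [ 0.1 -0.1]
0.52 t -0.1 r -0.8 z -0.8 [ 0.1 -0.1]
0.66 t 1.0 r -0.4 z -1.3 [ 0.1 -0.1]
0.8 t -0.3 r -1.0 z -0.4 [ 0.  -0.1]
0.94 t 1.3 r -1.0 z 0.7 [ 0.  -0.1]
1.08 t -0.0 r -0.5 z -0.2 [ 0.  -0.1]
1.22 t -0.2 r -0.2 z -0.5 [-0.  -0.1]
1.36 t 0.5 r -0.3 z 1.0 [-0.  -0.1]
1.5 t 0.2 r -0.3 z -0.9 [-0.1 -0.2]
1.54 t 0.2 r -1.0 z -0.6 [-0.1 -0.1]
1.57 t -0.8 r -1.3 z -1.0 [-0.1 -0.1]
1.6 t -6.9 r -1.7 z -0.7 [-1.  -0.4]
1.63 t -12.0 r -2.2 z -1.2 [-2.  -0.6]
23.2917
```

View pics/s4c.png

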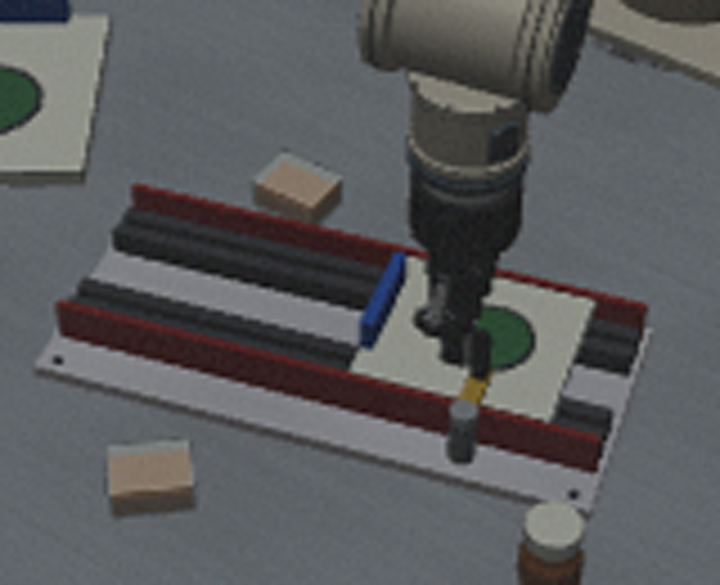

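The latch arm now lies across the carrier and the stop was felt at about 1.58 rad. I'll back away, lift, clear the view and check.

```bash
python3 - <<'E'
from latch import *
q=Tk(m.get_position())
m.servo_line(W(q[0]-.022,q[1],.084),rate=.06)
m.servo_line(W(q[0]-.022,q[1],.22),rate=.15)
m.set_joints([1.16,.423,1.63,0,1.089,-.019])
print(*carrier(),sep='\n'); 
for n in('scene','top'):
    c=snap(n,n+'5.png')
    for k,z in(('yellow',.0535),('blue',.069)):
        for a,p in blobs(c['image'],k,box[n]): print(n,k,a,p,Tk(ray(c,*p,z)))
print(m.get_time(),m.get_contact_force())
a=cv2.imread('pics/scene5.png')[150:280,180:340]; b=cv2.imread('pics/top5.png')[85:215,130:290]
f=lambda i:cv2.resize(i,None,fx=2.5,fy=2.5,interpolation=cv2.INTER_CUBIC)
cv2.imwrite('pics/s5c.png',np.hstack([f(a),f(b)]))
E
```

```text
('top', np.int32(322), array([196.4, 185.4]), array([ 0.0929, -0.0014]), array([ 0.0938, -0.0028]))
('scene', np.int32(136), array([288.8, 224. ]), array([ 0.097 , -0.0025]), array([0.0953, 0.0043]))
scene yellow 15 [285.13333333 236.4       ] [ 0.10225924 -0.0624979 ]
scene blue 62 [264.79032258 213.98387097] [ 0.01344089 -0.00195255]
top yellow 27 [188.37037037 163.        ] [ 0.09769098 -0.06904337]
top blue 61 [223.98360656 175.29508197] [ 0.01015242 -0.00361462]
27.2333 [-0.77525922 -0.81695078  0.23954212]
```

View pics/s5c.png

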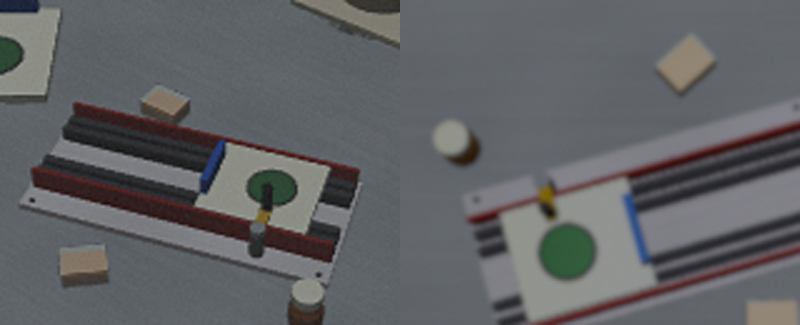

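```bash
python3 -c "
from rig import manip as m
m.sign_off(); print(m.get_time())"
```

```text
the job is handed in; nothing more can be done
the job is handed in; nothing more can be done
```

The carrier is home in its four notches, the latch is shut across its edge, and the job was handed in at about 27 s of the 51 s allowed. I pushed the carrier along the rails by its blue lip with closed fingertips, then pushed the latch knob round to its stop, backed off and lifted clear.

**Carrier:** I felt a firm stop of about 14 N with the fingers where home was expected. The wafer's image shifted as a 7 mm drop would make it. In the final pictures the lip's middle is at x = 10 mm (top) and 13 mm (scene), against 10 mm expected. The board looks level.

**Latch:** The force rose to about 12 N at about 1.58 rad. The yellow arm now lies along the track's +y at x = 98 to 102 mm, against 100 mm expected.

**Boxes and jar:** They appear unmoved in the pictures.

**Checks that disagreed or failed:**
- **Sideways position:** The two cameras differ by up to 7 mm on the wafer's y position. In the scene view the knob partly hid the wafer.
- **Sliding and turning forces:** The 5 N sliding and 1.3 N latch forces did not show up above the sensor noise of about 1 N. The fingers therefore met the carrier about 30 mm before I noticed, at 0.04 m/s, which did no harm.

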